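Run the tea mill through a full turn on its silicone mat

TASK

The hand tea mill has been washed and has to be checked before use: stand it upright on the round grey silicone mat, gently and with its whole foot on the mat, without turning its crank yet, and let go of it. Then turn the crank clockwise (seen from above) through one full turn, carry on until the red knob next comes to stand over the mill's white side handle, and leave it there, with the mill still standing wholly on the mat. Do not shift or tip the tea caddy, the two lanterns, the spoon rest or the mooncake box.

Things in the scene. Friction and masses are not known exactly. Their poses are not given: they have to be found in the camera images.
- mill_middle (a point): hand tea mill, loose, 0.65 to 0.9 kg; point on its upright axis, 75 mm above its underside; z up. Heights over the underside: rubber foot dia 104 to 6 mm; white ceramic receiver dia 102 to 70 mm, narrowing; steel collar dia 64 to 79 mm; round wooden body (grip here) dia 58 to 145 mm; steel cap to 150 mm; crank hub and nut dia 22 to 167 mm. It stays put while its crank is turned
- side_handle (a point): top of the mill's white side handle, a loop of 12 mm bar low on the receiver; this point lies 84 mm from the mill's axis and 55 mm above its underside; the handle reaches 96 mm from the axis and at most 62 mm up
- knob_middle (a point): middle of the red knob at the crank's end: upright, dia 26 mm, 44 mm tall, its middle 184 mm above the mill's underside and 75 mm from the mill's axis. It spins freely on its own pin, so it can be led round without turning the hand. The steel crank arm, 15 mm wide, runs under it from the axis, its top 159 mm above the underside
- crank (a joint): crank angle on the mill in rad, growing clockwise seen from above. 0: knob over the side handle. It starts between -2.6 and -0.5, short of the handle, so after one full turn and on to the handle it reads 6.28. It turns round and round against an even friction of 0.04 N m (0.5 N at the knob) and stays where it is left
- mat_top (a point): the round grey silicone mat, diameter 150 mm, 4 mm thick, fixed to the cabinet top; this point is the centre of its upper face
- caddy_middle (a point): lidded ceramic tea caddy, blue with white lid, diameter 86 mm, 130 mm tall, loose; point on its axis 65 mm up. Leave alone
- lantern_pink_middle (a point): pastel pink plastic lantern, diameter 99 mm, 118 mm tall with a thin loop up to 150 mm, loose; point on its axis 60 mm up. Leave alone
- lantern_mint_middle (a point): pastel mint plastic lantern, the same size as the pink one, loose; point on its axis 60 mm up. Leave alone
- spoon_rest_bowl (a point): stainless steel spoon rest, loose: shallow bowl 100 mm across and 14 mm high, with a flat handle reaching 163 mm from the bowl's centre along its -x axis; point at the centre of the bowl 7 mm up. Leave alone
- mooncake_box_top (a point): wooden mooncake box with a brass-coloured latch, 180 x 180 mm, 65 mm high, closed, fixed; point at the centre of its lid's top. Leave alone
- mooncake_lid (a joint): angle of the mooncake box's lid in rad, 0 closed

How it is judged:
By the outcome, as a careful person would: the job done as asked, in the order asked, and still so for the second after the job is handed in, with the robot touching nothing.
It also fails if it takes over 69 s, if anything falls off the work surface, if the arm or the gripper's body presses on something with over 40 N, if the wrist force passes 120 N, or if a joint passes its speed limit or range.

ROBOT

A 7-joint arm with a two-finger parallel gripper is mounted at the origin on the work surface. World frame = base frame: x ahead of the robot, y to its left, z up, the work surface at z = 0. Lengths are in m, angles in degrees, forces in N, time in s.
With the tool pointing down it reaches from about 0.35 to 0.9 m from the base axis. Payload 8.1 kg.
Tool frame: the origin (TCP) lies midway between the tips of the shut fingers; the grasp point (between the pads) lies 19 mm behind it; y points along the fingers, x is the direction in which the jaws open and shut, and the axes are right-handed (so a half turn about y gives the same grasp; the last joint's range is limited). The gripper opens to 92 mm and grips with 3 to 60 N. Pads are 19 mm wide; open, the fingers measure 130 mm over their backs; the gripper's body (75 mm by 190 mm) begins 47 mm behind the grasp point.
Start: joints at [-80.936, 24.895, 1.432, 90.138, -0.665, 64.973, -4.303], TCP at [0.161, 0.604, 0.227] pointing down, gripper open.
Joint ranges: [-149.89, 149.89], [-25.12, 119.58], [-72.63, 75.52], [4.76, 147.25], [-75.54, 255.54], [6.69, 114.76], [-157.13, 157.13]. Speed limits (degrees/s): [127.2, 127.2, 172.46, 172.46, 180, 180, 180].

INTERFACE

Orientations are given as [roll, pitch, yaw] about the fixed x, y, z axes, in that order (R = Rz(yaw) Ry(pitch) Rx(roll)).
In Python, from plant import r, status, vision, spotter gives the robot as it stands. Calls block until the motion is done:
- r.move_pose(position, orientation): joint-space move of the TCP to a pose.
- r.move_straight(position, frame=None, feed=0.15): straight line of the TCP; frame=None keeps the orientation; feed is the mean speed in m/s.
- r.set_joints(angles): joint-space move.
- r.grip(opening, grasp_force=None): finger opening in m; grasp_force is the grip in N (None keeps the last); returns when the fingers have stopped.
- r.dwell(seconds).
- r.solve_ik(position, orientation): joint angles nearest the present ones, or None.
- status.get_obs(): the state.
- vision.read_camera(name): name is "scene" or "top" or "wrist"; returns (picture, depth): 400x640x3 uint8, red, green, blue; 400x640 float32, m along the optical axis (not along the pixel's ray), 0 where there is no reading.
- vision.get_calibration(name): a dict with "fovy" (degrees; the focal length in pixels is half the picture's height over the tangent of half this angle, whatever the lens; pixels are square), "cx", "cy" (the principal point, pixels), "xyz" and "orientation" of the camera in the world. Camera axes: x right, y up, looking along -z (the intrinsics and any distortion apply to the point x, -y, -z); pixel columns grow to the right and rows downward; lengths in m; the calibration is good to about 2 mm. The wrist camera is an equidistant fisheye: a pixel r from the principal point sees the ray r / f radians off the axis. A picture is of the moment at which its call begins: read the wrist's pose just before it. get_calibration takes no time and is no camera call; for the wrist camera it gives the pose at the moment of the call.
A pose or a line that the arm cannot do raises r.PlanningError and nothing moves.
- r.finish_job(): hands the job in, once; it reports no verdict.
Trained networks look in the newest picture that a camera, given by its name, has taken for a name from the list of things; names that differ only in an ending like _2 or _b are one class to them, and where a whole thing is asked for, a point or a joint stands for the part that bears it (a point fixed in the world has none). Each returns a list of dicts, best first, with "p" (0 to 1); they miss things now and then, are a little off and sometimes report something else, mostly with a low value. They report only what shows in the picture. A call takes as long as a camera call.
- spotter.look_for(thing, camera): "box" ([left, top, right, bottom] as shares, 0 to 1, of the picture: columns of its width, rows of its height, round what is visible of it).
- spotter.trace(thing, camera): "pixels" (400x640 bool, what is visible of it) and "box" ([left, top, right, bottom] as shares, 0 to 1, of the picture: columns of its width, rows of its height, round what is visible of it).
- spotter.mark_of(thing, camera): "point" ([column, row] as shares, 0 to 1, of the picture: columns of its width, rows of its height: a listed point, or the origin of a listed thing).
The state is a dict: "time": time; "qpos": joint angles; "joint_velocities": joint speeds; "tau": joint torques, N m; "eef_pos": TCP position; "tcp_rot": TCP orientation; "contact_force": force on the tool from outside, world axes, zero at the start; "ft_torque": the same for the moment, N m; "finger_gap": finger opening in m.
Only numpy, scipy, OpenCV 4.12 (cv2) and the standard library are available. Lean on these libraries where they do the work, as an engineer would, in place of code of your own. Each camera call takes 0.05 s, during which the arm holds its last target. There are 200 camera calls.

## Working session

There is one attempt and no reset: what is moved stays moved. The work goes in short steps, each a Python script; the robot and the scene stay as the last script left them, time stands still between calls to the robot, and variables do not carry over. Pictures are saved under pics/ and viewed, about 8 in all and at most 12, crops included, and the job is handed in when it is done.

```bash
ls; mkdir -p pics; cat > h.py <<'E'
import numpy as np, cv2
from scipy.spatial.transform import Rotation as R
from plant import r, status, vision, spotter
def ray(c,col,row):
    f=200/np.tan(np.radians(c["fovy"]/2)); return np.array([(col-c["cx"])/f,-(row-c["cy"])/f,-1.])
def Rc(c): 
    return R.from_euler('xyz',c["orientation"],degrees=True).as_matrix()
def at_depth(c,col,row,d): return np.array(c["xyz"])+Rc(c)@(ray(c,col,row)*d)
def at_z(c,col,row,z):
    d=Rc(c)@ray(c,col,row); o=np.array(c["xyz"]); return o+d*(z-o[2])/d[2]
def cloud(c,depth,mask=None):
    m=(depth>0) if mask is None else (mask&(depth>0))
    v,u=np.nonzero(m); f=200/np.tan(np.radians(c["fovy"]/2)); d=depth[v,u]
    return np.array(c["xyz"])+np.c_[(u-c["cx"])/f*d,-(v-c["cy"])/f*d,-d]@Rc(c).T
E
python3 - <<'E'
from h import *
for n in("scene","top"):
    p,d=vision.read_camera(n); cv2.imwrite(f"pics/{n}0.png",p[:,:,::-1]); c=vision.get_calibration(n); print(n,c)
    for t in "mill_middle side_handle knob_middle mat_top caddy_middle lantern_pink_middle lantern_mint_middle spoon_rest_bowl mooncake_box_top".split():
        o=spotter.mark_of(t,n)
        for q in o[:2]:
            u,v=q["point"][0]*640,q["point"][1]*400
            z=dict(mill_middle=.075,side_handle=.055,knob_middle=.184,mat_top=.004,caddy_middle=.065,spoon_rest_bowl=.007,mooncake_box_top=.065).get(t,.06)
            print(t,round(q["p"],2),round(u),round(v),at_z(c,u,v,z).round(3), at_depth(c,u,v,d[int(v),int(u)]).round(3))
print(status.get_obs())
E
```

```text
pics
scene {'fovy': 43.18915641923532, 'cx': 327.0146383576992, 'cy': 202.2415825391134, 'xyz': array([ 1.29152201, -1.24639887,  1.26780053]), 'orientation': array([51.29429599,  0.45147369, 27.62595812])}
mill_middle 0.97 284 220 [ 0.502 -0.094  0.075] [ 0.528 -0.132  0.115]
mill_middle 0.27 235 306 [ 0.578 -0.501  0.075] [ 0.535 -0.456  0.003]
side_handle 0.81 265 240 [ 0.487 -0.196  0.055] [ 0.481 -0.188  0.046]
knob_middle 0.75 301 201 [ 0.572 -0.086  0.184] [ 0.584 -0.105  0.202]
mat_top 0.6 318 200 [0.511 0.142 0.004] [ 0.508  0.148 -0.002]
caddy_middle 0.78 379 193 [0.74  0.224 0.065] [0.754 0.186 0.096]
lantern_pink_middle 0.7 331 273 [ 0.766 -0.234  0.06 ] [ 0.786 -0.273  0.106]
lantern_mint_middle 0.98 368 234 [ 0.797 -0.007  0.06 ] [ 0.816 -0.054  0.107]
spoon_rest_bowl 0.89 233 304 [ 0.526 -0.454  0.007] [ 0.523 -0.451  0.003]
mooncake_box_top 0.88 356 153 [0.542 0.439 0.065] [0.543 0.436 0.067]
mooncake_box_top 0.6 367 238 [ 0.804 -0.037  0.065] [ 0.813 -0.058  0.086]
top {'fovy': 51.34644448465484, 'cx': 321.67147570689383, 'cy': 200.0912014030486, 'xyz': array([ 0.467
[... 800 characters left out ...]
 0.067]
{'time': 1.0, 'qpos': array([-80.93685925,  24.89333389,   1.43369107,  90.13911302,
        -0.66333867,  64.97364514,  -4.30373733]), 'joint_velocities': array([-0.01074238, -0.00877129, -0.0109997 , -0.09361927, -0.00903263,
        0.05528338, -0.09160821]), 'tau': array([ 9.86080158e-04, -6.67668843e+01,  9.84400548e-01, -3.14822531e+01,
       -6.05972204e-02,  3.21613450e-02, -4.96544715e-06]), 'eef_pos': array([0.16119467, 0.60385644, 0.22675094]), 'tcp_rot': array([-9.00021888e+01, -2.41137170e-03,  7.50519803e+01]), 'contact_force': array([-0.15839775, -1.16086615,  0.00969237]), 'ft_torque': array([ 0.01732801,  0.03773752, -0.01900835]), 'finger_gap': 0.09181713024428287}
```

View pictures.

View pics/scene0.png

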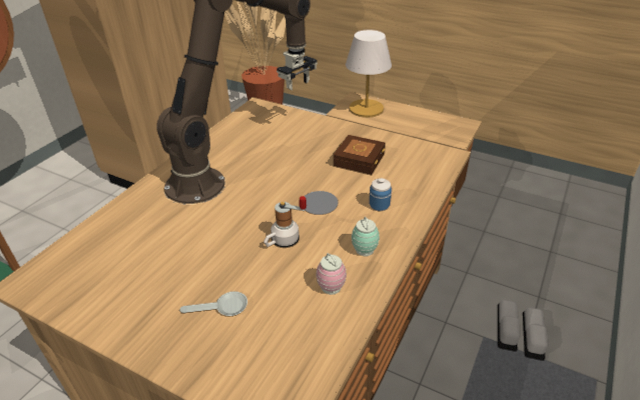

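View pics/top0.png

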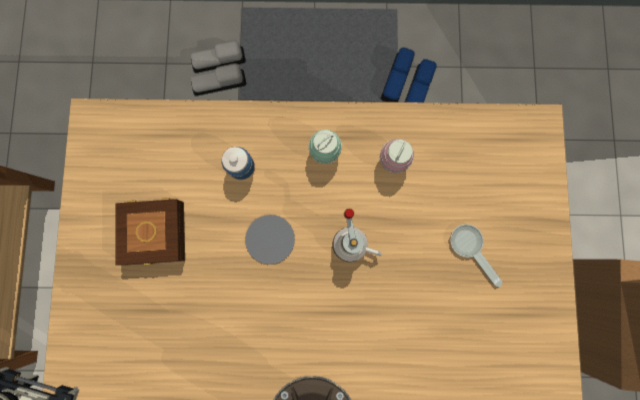

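```bash
cat >> h.py <<'E'
def circ(P):
    A=np.c_[2*P,np.ones(len(P))]; s=np.linalg.lstsq(A,(P**2).sum(1),rcond=None)[0]; return s[:2],np.sqrt(s[2]+s[0]**2+s[1]**2)
def fitr(P,rad,x0):
    from scipy.optimize import least_squares
    s=least_squares(lambda x:np.hypot(*(P-x).T)-rad,x0,loss='soft_l1',f_scale=.001); return s.x,np.abs(s.fun).mean()
E
python3 - <<'E'
from h import *
C=np.array([.501,-.108])
for n in("scene","top"):
    p,d=vision.read_camera(n); c=vision.get_calibration(n); P=cloud(c,d)
    for x0 in [C]:
        Q=P[np.hypot(*(P[:,:2]-x0).T)<.12]
        b=Q[(Q[:,2]>.09)&(Q[:,2]<.138)&(np.hypot(*(Q[:,:2]-x0).T)<.045)]
        if len(b)>10: print(n,"body",len(b),fitr(b[:,:2],.029,x0))
        b=Q[(Q[:,2]>.015)&(Q[:,2]<.045)&(np.hypot(*(Q[:,:2]-x0).T)<.06)]
        if len(b)>10: print(n,"recv",len(b),fitr(b[:,:2],.051,x0))
        t=Q[(Q[:,2]>.145)&(Q[:,2]<.156)&(np.hypot(*(Q[:,:2]-x0).T)<.032)]; print("cap",len(t),t.mean(0))
        k=Q[(Q[:,2]>.198)]; print("knob",len(k),k.mean(0),k[:,2].max())
    for q in spotter.trace("mat_top",n)[:1]: pass
    from itertools import chain
    for t,z in(("mat_top",.004),("knob_middle",.2)):
        for q in spotter.trace(t,n)[:1]:
            v,u=np.nonzero(q["pixels"]); W=np.array([at_z(c,a,b,z) for a,b in zip(u,v)]); print(n,t,q["p"],len(u),W.mean(0),W.min(0),W.max(0))
for pos in([.5,-.107,.25],[.5,-.107,.107],[.51,.137,.112],[.51,.137,.3]):
    for y in(-80,100): print(pos,y,r.solve_ik(pos,[-90,0,y]))
E
```

```text
scene body 166 (array([ 0.50984739, -0.10520646]), np.float64(0.0022310658194358824))
scene recv 144 (array([ 0.5085061 , -0.10529367]), np.float64(0.002409349608383656))
cap 79 [ 0.50809898 -0.11415737  0.14967381]
knob 33 [ 0.5865939  -0.09469815  0.20368095] 0.20975853608459727
scene mat_top 0.57 640 [0.53022694 0.13430625 0.004     ] [0.45284299 0.05855951 0.004     ] [0.59974087 0.20776735 0.004     ]
scene knob_middle 0.49 209 [ 0.57905202 -0.12794954  0.2       ] [ 0.52663556 -0.16668588  0.2       ] [ 0.61760353 -0.07365249  0.2       ]
top body 16 (array([ 0.50804066, -0.1071075 ]), np.float64(0.00014283517659125617))
top recv 21 (array([ 0.50797838, -0.10786318]), np.float64(0.0008623956686448752))
cap 253 [ 0.50384742 -0.10714864  0.15001209]
knob 73 [ 0.58096803 -0.09219678  0.20493902] 0.2099919743145946
top mat_top 0.66 1915 [0.51957025 0.13332609 0.004     ] [0.44646276 0.05927786 0.004     ] [0.5939824  0.20715802 0.004     ]
top knob_middle 0.82 283 [ 0.54641664 -0.09654168  0.2       ] [ 0.49764824 -0.1135459   0.2       ] [ 0.59226953 -0.08005223  0.2       ]
[0.5,
[... 239 characters left out ...]
.107, 0.107] -80 [-39.71711411  40.62397401  71.23367301 117.22136324 -46.78961641
  57.76100876 -24.24256561]
[0.5, -0.107, 0.107] 100 [-18.06950824  24.68336855  32.37429733 115.82336149 -18.60434557
  44.49822407 125.376413  ]
[0.51, 0.137, 0.112] -80 [-49.84334359  27.30245582  40.06499751 113.6695277  -23.68911068
  47.29322133 -76.49933494]
[0.51, 0.137, 0.112] 100 [-30.46124656  23.56317601  12.76662899 112.15392365  -7.17308196
  45.02906665  86.3545253 ]
[0.51, 0.137, 0.3] -80 [-57.52681424  14.83958294  47.11033059  99.79665161 -11.49291421
  70.35185477 -87.47566931]
[0.51, 0.137, 0.3] 100 [-37.10308413  12.54360142  20.19918266  98.39999873  -4.5811662
  69.86490082  84.23164176]
```

```bash
cat >> h.py <<'E'
def wray(c,u,v):
    f=200/np.tan(np.radians(c["fovy"]/2)); dx,dy=u-c["cx"],v-c["cy"]; rr=np.hypot(dx,dy); th=rr/f
    s=np.where(rr>0,np.sin(th)/np.maximum(rr,1e-9),0); 
    return np.stack([dx*s,-dy*s,-np.cos(th)],-1)@Rc(c).T
def w_at_z(c,u,v,z):
    d=wray(c,np.asarray(u,float),np.asarray(v,float)); o=np.array(c["xyz"]); return o+d*((z-o[2])/d[...,2])[...,None]
def wcloud(c,depth):
    v,u=np.nonzero((depth>0)&(depth<.8)); d=wray(c,u.astype(float),v.astype(float)); ax=-Rc(c)[:,2]
    return np.array(c["xyz"])+d*(depth[v,u]/np.maximum(d@ax,.05))[:,None]
E
python3 - <<'E'
from h import *
r.move_pose([.45,-.107,.33],[-90,0,101])
c=vision.get_calibration("wrist"); p,d=vision.read_camera("wrist"); cv2.imwrite("pics/w1.png",p[:,:,::-1]); print(c,status.get_obs()["time"])
for t,z in(("mill_middle",.075),("side_handle",.055),("knob_middle",.184),("mat_top",.004)):
    for q in spotter.mark_of(t,"wrist")[:2]:
        u,v=q["point"][0]*640,q["point"][1]*400; print(t,round(q["p"],2),round(u),round(v),w_at_z(c,u,v,z).round(4))
P=wcloud(c,d); x0=np.array([.506,-.107])
rr=np.hypot(*(P[:,:2]-x0).T)
for lo,hi,a,b,rad in((.09,.138,0,.045,.029),(.015,.045,0,.06,.051)):
    b=P[(P[:,2]>lo)&(P[:,2]<hi)&(rr<b)]
    if len(b)>10: print(len(b),fitr(b[:,:2],rad,x0))
k=P[(rr<.12)&(P[:,2]>.2)&(P[:,2]<.215)]; print("knob",len(k),k.mean(0) if len(k) else 0)
E
```

```text
{'fovy': 65.70646984690485, 'cx': 320.4040817966681, 'cy': 203.65725088698898, 'xyz': array([ 0.37219575, -0.12226614,  0.4887987 ]), 'orientation': array([-1.71309155e+01, -8.38464935e-03,  1.01160228e+02])} 4.1833
mill_middle 0.71 314 209 [ 0.5067 -0.1052  0.075 ]
side_handle 0.94 263 179 [ 0.4836 -0.1857  0.055 ]
knob_middle 0.77 313 300 [ 0.5824 -0.0903  0.184 ]
mat_top 0.83 446 229 [0.5228 0.1361 0.004 ]
427 (array([ 0.50928457, -0.10631914]), np.float64(0.00041894069727052845))
248 (array([ 0.50951996, -0.1073971 ]), np.float64(0.0013720772388117945))
knob 162 [ 0.58455608 -0.09181041  0.20656886]
```

View pics/w1.png

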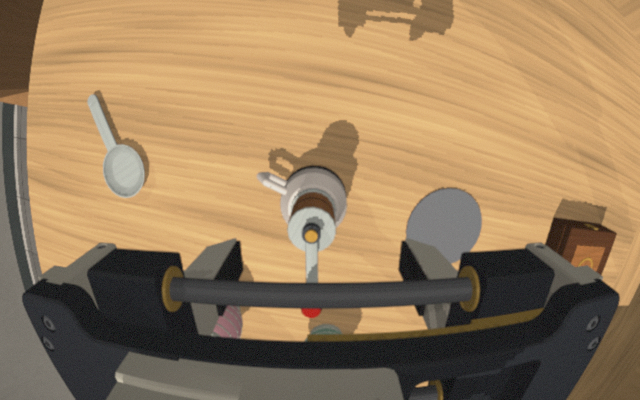

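```bash
python3 - <<'E'
from h import *
o=lambda:(lambda s:print(round(s["time"],2),s["eef_pos"].round(4),s["contact_force"].round(2),round(s["finger_gap"],4)))(status.get_obs())
r.move_straight([.508,-.106,.27],feed=.15); o()
r.move_straight([.508,-.106,.109],feed=.1); o()
r.grip(.04,35); o()
c=vision.get_calibration("wrist"); p,d=vision.read_camera("wrist"); cv2.imwrite("pics/w2.png",p[:,:,::-1])
r.move_straight([.508,-.106,.125],feed=.05); o()
r.dwell(.2);o()
E
```

```text
5.09 [ 0.5077 -0.1066  0.2704] [ 0.42  0.29 -0.95] 0.0917
6.85 [ 0.5083 -0.1061  0.1095] [ 0.08 -0.02  0.81] 0.092
7.49 [ 0.5081 -0.1061  0.109 ] [ 0.39 -1.32 -0.19] 0.0578
8.01 [ 0.508  -0.1058  0.1251] [-0.59  0.59 -8.58] 0.0575
8.21 [ 0.5078 -0.1059  0.1248] [ 0.22  0.19 -8.34] 0.0573
```

View pics/w2.png

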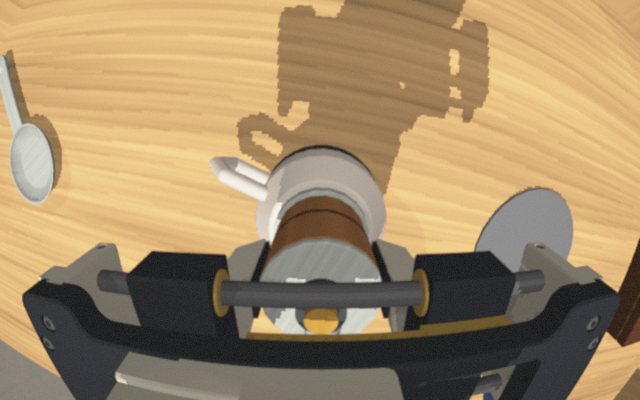

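```bash
python3 - <<'E'
from h import *
def o():
    s=status.get_obs(); print(round(s["time"],2),s["eef_pos"].round(4),s["contact_force"].round(2),round(s["finger_gap"],4)); return s
r.move_straight([.508,-.106,.15],feed=.1)
r.move_straight([.522,.135,.15],feed=.15); r.dwell(.2); o()
r.move_straight([.522,.135,.1165],feed=.05); r.dwell(.15); o()
z=.1165
while z>.1105:
    z-=.0007; r.move_straight([.522,.135,z],feed=.01); r.dwell(.1)
    s=o()
    if s["contact_force"][2]>-5: break
c=vision.get_calibration("wrist"); p,d=vision.read_camera("wrist"); cv2.imwrite("pics/w3.png",p[:,:,::-1])
q=spotter.mark_of("mat_top","wrist")[:1];print(q)
E
```

```text
10.57 [0.522  0.1344 0.1501] [-0.29  0.03 -7.47] 0.0573
11.53 [0.5223 0.135  0.1168] [ 0.86 -0.36 -7.22] 0.0574
11.88 [0.522  0.135  0.1158] [-0.06  0.13 -7.63] 0.0575
12.23 [0.522  0.135  0.1151] [ 0.09 -0.31 -7.29] 0.0574
12.58 [0.522  0.135  0.1144] [-0.85  0.07 -7.73] 0.0573
12.93 [0.522  0.135  0.1137] [ 0.23  0.13 -8.47] 0.0574
13.28 [0.5221 0.135  0.1131] [-0.41  0.07 -5.91] 0.0571
13.63 [0.5222 0.1349 0.113 ] [-2.92 -0.41  5.43] 0.0573
[]
```

View pics/w3.png

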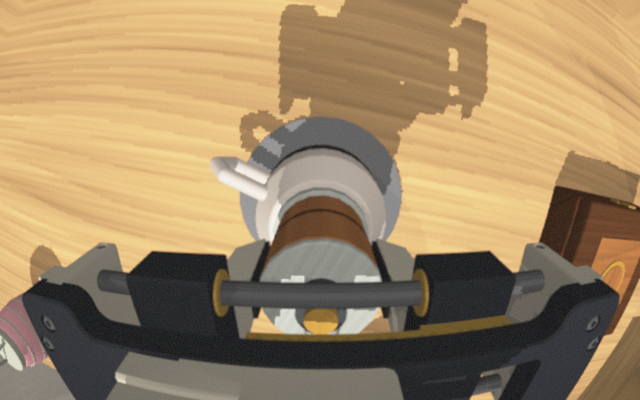

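```bash
cat > look.py <<'E'
from h import *
def look(fn,x0=np.array([.522,.135])):
    c=vision.get_calibration("wrist"); p,d=vision.read_camera("wrist"); cv2.imwrite(fn,p[:,:,::-1])
    for t,z in(("mill_middle",.079),("side_handle",.059),("knob_middle",.188),("mat_top",.004)):
        for q in spotter.mark_of(t,"wrist")[:1]:
            u,v=q["point"][0]*640,q["point"][1]*400; print(t,round(q["p"],2),round(u),round(v),w_at_z(c,u,v,z).round(4))
    for q in spotter.trace("mat_top","wrist")[:1]:
        v,u=np.nonzero(q["pixels"]); W=w_at_z(c,u,v,.004); print("mat extents",W.min(0),W.max(0))
    P=wcloud(c,d); rr=np.hypot(*(P[:,:2]-x0).T)
    A=x0
    for lo,hi,b,rad in((.094,.142,.045,.029),(.019,.049,.06,.051)):
        b=P[(P[:,2]>lo)&(P[:,2]<hi)&(rr<b)]
        if len(b)>10:
            f=fitr(b[:,:2],rad,x0); print(len(b),f); A=f[0] if rad<.03 else A
    k=P[(rr<.12)&(P[:,2]>.204)&(P[:,2]<.219)]; print("knob",len(k),k.mean(0) if len(k) else 0)
    rA=np.hypot(*(P[:,:2]-A).T); h=P[(rA>.062)&(rA<.1)&(P[:,2]>.02)&(P[:,2]<.075)]
    dd=h[:,:2]-A; a=np.degrees(np.arctan2(dd[:,1],dd[:,0])); print("handle",len(h),np.median(a),a.mean(),a.std())
    print("time",status.get_obs()["time"])
E
python3 - <<'E'
from look import *
r.grip(.092); r.move_straight([.522,.135,.27],feed=.12)
r.move_straight([.464,.135,.33],feed=.15); look("pics/w4.png")
E
```

```text
mill_middle 0.91 311 213 [0.525  0.1344 0.079 ]
side_handle 0.6 260 180 [0.4975 0.0538 0.059 ]
knob_middle 0.94 308 300 [0.5951 0.1461 0.188 ]
mat extents [0.44640144 0.0604235  0.004     ] [0.58320893 0.21017515 0.004     ]
436 (array([0.52329825, 0.13477547]), np.float64(0.00038750818220136104))
248 (array([0.5235215 , 0.13388813]), np.float64(0.0011490973494643212))
knob 213 [0.59671893 0.14916487 0.21035506]
handle 289 -109.68757862881839 -109.36017908449612 2.3907064687067154
time 16.9583
```

View pics/w4.png

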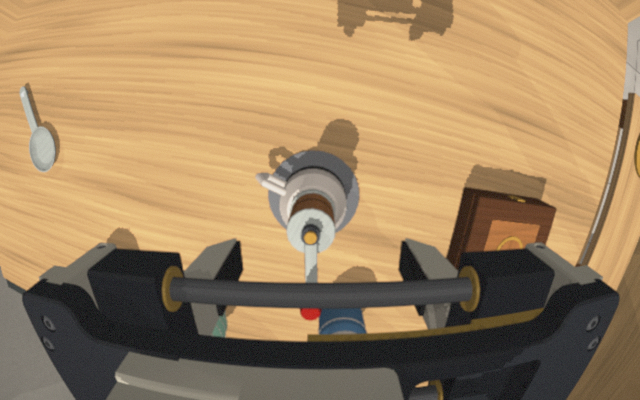

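```bash
cat > turn.py <<'E'
from h import *
A=np.array([.5225,.1347]); RAD=.075; Z=.175
def pt(deg): a=np.radians(deg); return [*(A+RAD*np.array([np.cos(a),np.sin(a)])),Z]
def o(t=""):
    s=status.get_obs(); e=s["eef_pos"]; d=e[:2]-A
    print(t,round(s["time"],2),e.round(4),"ang",np.degrees(np.arctan2(d[1],d[0])).round(1),s["contact_force"].round(2),round(s["finger_gap"],4)); return s
E
python3 - <<'E'
from turn import *
r.grip(.06,6)
k=[.597,.149]
r.move_straight([*k,.25],feed=.15); r.move_straight([*k,Z],feed=.08); o("down")
r.grip(.015,6); o("gripped"); r.dwell(.1); o()
a=10.8-12*np.arange(1,6)
for i,g in enumerate(a):
    r.move_straight(pt(g),feed=.08); s=o(g)
    if np.hypot(*s["contact_force"][:2])>10: print("ABORT");break
c=vision.get_calibration("top"); p,d=vision.read_camera("top"); cv2.imwrite("pics/t5.png",cv2.resize(p[150:300,180:420,::-1],None,fx=3,fy=3))
E
```

```text
down 19.95 [0.5974 0.1489 0.1755] ang 10.7 [ 0.11  0.82 -0.28] 0.0599
gripped 20.59 [0.597  0.149  0.1751] ang 10.9 [-0.68 -0.33  0.66] 0.0256
 20.69 [0.597 0.149 0.175] ang 10.9 [0.1  0.45 0.39] 0.0256
-1.1999999999999993 21.04 [0.5979 0.1316 0.1753] ang -2.3 [ 2.54 -0.15  0.97] 0.0257
-13.2 21.39 [0.5957 0.1169 0.1752] ang -13.7 [ 2.99 -0.48  2.83] 0.0256
-25.2 21.74 [0.5906 0.1025 0.1752] ang -25.3 [ 3.65 -1.8   2.27] 0.0256
-37.2 22.09 [0.5824 0.0893 0.1752] ang -37.2 [ 3.34 -2.86  3.59] 0.0259
-49.2 22.44 [0.5718 0.078  0.1751] ang -49.0 [ 2.22 -3.19  4.25] 0.0261
```

View pics/t5.png

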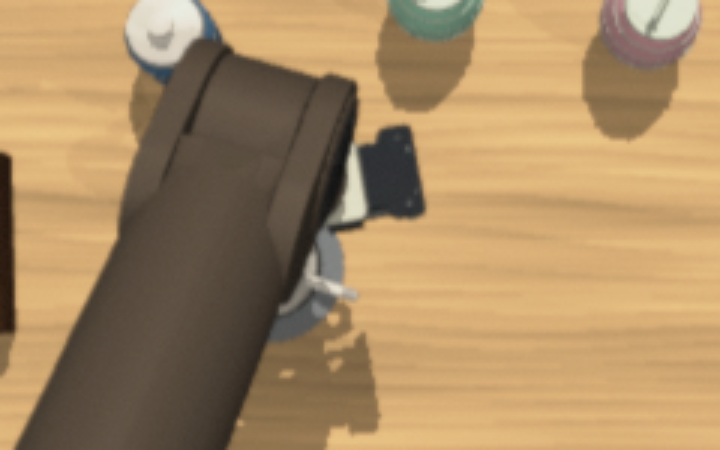

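```bash
python3 - <<'E'
from turn import *
import turn
for i in range(6):
    s=o(); f=s["contact_force"][:2]
    if np.hypot(*f)<1: break
    turn.A=turn.A+.0003*f; r.move_straight(pt(-49.2),feed=.02); r.dwell(.1)
o("end"); print(turn.A)
E
```

```text
22.49 [0.572  0.0782 0.1751] ang -48.8 [ 4.16 -3.86  4.5 ] 0.0256
 22.84 [0.5725 0.0778 0.1748] ang -48.8 [-0.33  1.29  3.34] 0.0257
 23.19 [0.5724 0.0775 0.1748] ang -49.2 [0.05 1.24 3.01] 0.0257
 23.54 [0.5724 0.0776 0.1749] ang -49.3 [-0.8   1.84  1.81] 0.0256
 23.89 [0.5725 0.0778 0.175 ] ang -49.3 [ 0.86 -0.86  0.46] 0.0261
 24.24 [0.5726 0.0779 0.1749] ang -49.2 [-1.14 -0.8   1.38] 0.0257
end 24.59 [0.5724 0.0777 0.175 ] ang -49.1 [ 0.47  0.81 -0.42] 0.0258
[0.52333942 0.13435589]
```

```bash
sed -i 's/^A=.*RAD/A=np.array([.5233,.1345]); RAD/' turn.py; python3 - <<'E'
from turn import *
import turn
end=-108-360+30.
n=int(np.ceil((-49.2-end)/12)); 
for i,g in enumerate(np.linspace(-49.2,end,n+1)[1:]):
    r.move_straight(pt(g),feed=.08); s=status.get_obs(); f=s["contact_force"]
    if i%3==0: o(round(g%360-360,1))
    if np.linalg.norm(f)>12: print("ABORT",g,f);break
    turn.A=turn.A+.0001*np.clip(f[:2],-4,4)
o("end"); print(turn.A,g)
E
```

```text
-61.0 24.93 [0.5592 0.0685 0.1751] ang -61.4 [ 0.14 -0.95 -0.62] 0.0258
-96.3 25.96 [0.515  0.0596 0.175 ] ang -96.4 [-0.57 -1.6   0.33] 0.0258
-131.7 26.98 [0.473  0.0775 0.175 ] ang -131.7 [-2.04 -2.33  2.78] 0.0256
-167.0 28.01 [0.448  0.1166 0.1748] ang -167.8 [-6.23 -1.61  4.4 ] 0.0256
-202.4 29.03 [0.4509 0.1628 0.1749] ang 156.5 [-4.15  2.27  3.82] 0.0257
-237.7 30.06 [0.4796 0.1965 0.175 ] ang 122.4 [-2.49  2.97  2.29] 0.0264
-273.1 31.08 [0.5235 0.2093 0.1752] ang 86.8 [0.02 4.13 2.98] 0.0259
-308.4 32.11 [0.5663 0.1942 0.1752] ang 51.4 [2.02 3.72 3.44] 0.0257
-343.7 33.13 [0.5926 0.1576 0.1751] ang 16.2 [5.76 2.56 4.21] 0.0257
-19.1 34.16 [0.5925 0.1123 0.1751] ang -19.2 [4.87 0.1  4.  ] 0.0259
-54.4 35.18 [0.566  0.0761 0.1747] ang -54.5 [ 2.62 -1.43  1.28] 0.0253
end 35.87 [0.5383 0.0632 0.1749] ang -78.2 [ 0.28 -1.77 -1.64] 0.0259
[0.52316488 0.13609305] -438.0
```

```bash
python3 - <<'E'
from turn import *
import turn
turn.A=np.array([.5232,.1352])
for g in(-448,-458,-466): r.move_straight(pt(g),feed=.06); s=o(g)
for i in range(4):
    f=status.get_obs()["contact_force"][:2]
    if np.hypot(*f)<1.2: break
    turn.A=turn.A+.0002*f; r.move_straight(pt(g),feed=.02); r.dwell(.1)
o("settled"); print(turn.A)
r.grip(.05,6); o()
e=status.get_obs()["eef_pos"]
r.move_straight([e[0],e[1],.26],feed=.12)
r.move_straight([.464,.135,.33],feed=.15)
from look import look
look("pics/w6.png",turn.A)
p,d=vision.read_camera("top"); cv2.imwrite("pics/t6.png",p[:,:,::-1])
E
```

```text
-448 36.23 [0.5251 0.0605 0.1749] ang -88.5 [ 0.33 -1.   -2.87] 0.0258
-458 36.6 [0.5123 0.0611 0.175 ] ang -98.4 [-0.07 -2.26 -1.35] 0.0261
-466 36.92 [0.5021 0.0632 0.1751] ang -106.3 [-0.73 -2.74  0.56] 0.0258
settled 37.27 [0.5024 0.0627 0.1749] ang -106.0 [-0.45 -0.57 -2.35] 0.0257
[0.5230541  0.13465171]
 37.89 [0.5024 0.0626 0.175 ] ang -106.0 [-0.6  -1.01  0.36] 0.0502
mill_middle 0.71 313 203 [0.5107 0.1326 0.079 ]
side_handle 0.73 284 147 [0.4439 0.0778 0.059 ]
knob_middle 0.9 240 206 [0.495  0.0548 0.188 ]
mat_top 0.59 311 204 [0.5357 0.1324 0.004 ]
mat extents [0.44708231 0.05922922 0.004     ] [0.58281762 0.20962743 0.004     ]
402 (array([0.51243625, 0.13109983]), np.float64(0.000394450962257326))
68 (array([0.51323045, 0.1314792 ]), np.float64(0.00044607951980973486))
knob 435 [0.49487512 0.05881041 0.20988352]
handle 261 -143.57016230308668 -143.04259918867726 2.636410742426013
time 39.9167
```

View pics/w6.png

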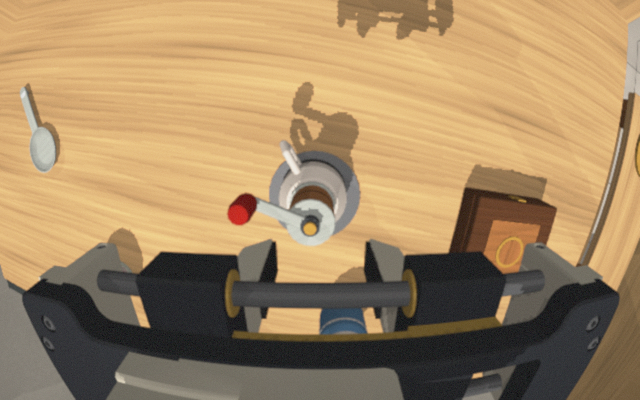

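```bash
python3 - <<'E'
from turn import *
import turn
turn.A=np.array([.5120,.1312])
for g in(-103,-142,-146):
    for b in(270,90):
        print(g,b, r.solve_ik(pt(g),[-90,0,g+b]))
c=vision.get_calibration("top"); p,d=vision.read_camera("top"); P=cloud(c,d)
rr=np.hypot(*(P[:,:2]-turn.A).T); t=P[(rr<.03)&(P[:,2]>.149)&(P[:,2]<.16)]; k=P[(rr<.11)&(P[:,2]>.204)&(P[:,2]<.22)]
print("top cap",len(t),t.mean(0),"knob",len(k),k.mean(0) if len(k) else 0)
E
```

```text
-103 270 [-13.98159757  16.34554899   1.42235249 111.41581269  -0.50624933
  52.24448866 154.69326642]
-103 90 [-60.17663651  27.49463095  66.89873311 114.59930951 -30.14787364
  57.72714103   8.37119284]
-142 270 [-60.5562026   17.56252083  55.04410961 119.00970347 -18.2512875
  52.1535983  132.63188454]
-142 90 [-67.76531061  22.33511685  67.42392738 119.34918274 -25.5282977
  54.512269   -38.47282376]
-146 270 [-61.84495487  17.49669226  55.84603953 119.30898671 -18.37460886
  52.11666237 128.25775624]
-146 90 [-68.59139376  22.009698    67.46060593 119.62246366 -25.21917888
  54.3284395  -43.34955239]
top cap 95 [0.52899224 0.12748546 0.15377891] knob 43 [0.49610776 0.05273377 0.20935573]
```

```bash
cat > push.py <<'E'
from turn import *
import turn
def push(A,k,g0,g1,yaw,gap=.036):
    turn.A=np.array(A); n=np.array([np.cos(np.radians(yaw)),np.sin(np.radians(yaw)),0]); R_=[-90,0,yaw]
    r.grip(.06,5); r.move_pose([*k,.27],R_); r.move_straight([*k,Z],feed=.12); o("down")
    r.grip(gap,5); o("closed")
    m=max(2,int(np.ceil((g0-g1)/5)))
    for g in np.linspace(g0,g1,m):
        r.move_straight(list(np.array(pt(g))+n*(gap/2-.013)),feed=.04); s=o(round(g,1))
        if np.linalg.norm(s["contact_force"])>6: print("ABORT"); break
    e=status.get_obs()["eef_pos"]; b=e-n*(.03-gap/2)*0
    r.grip(.06,5); r.move_straight([e[0],e[1],.26],feed=.12)
E
python3 - <<'E'
from push import *
push([.512,.1312],[.495,.0578],-103,-141.8,135)
r.move_pose([.464,.135,.33],[-90,0,101])
from look import look
look("pics/w7.png",turn.A)
E
```

```text
down 42.19 [0.4955 0.0578 0.1756] ang -102.7 [ 0.11 -0.11  0.77] 0.0599
closed 42.81 [0.495  0.0578 0.175 ] ang -103.0 [-0.79 -0.28 -0.12] 0.0361
-103.0 43.08 [0.4914 0.062  0.175 ] ang -106.6 [0.25 0.06 0.1 ] 0.0358
-108.5 43.42 [0.4843 0.0638 0.175 ] ang -112.4 [0.18 0.09 0.21] 0.0363
-114.1 43.75 [0.4776 0.0665 0.175 ] ang -118.0 [-0.3   0.41 -0.36] 0.036
-119.6 44.08 [0.4711 0.0698 0.175 ] ang -123.7 [ 0.04 -0.08  0.37] 0.0361
-125.2 44.42 [0.465  0.0737 0.175 ] ang -129.3 [0.68 0.48 0.04] 0.0359
-130.7 44.75 [0.4593 0.0782 0.175 ] ang -134.8 [ 0.32 -0.04  0.06] 0.0361
-136.3 45.08 [0.4541 0.0832 0.175 ] ang -140.4 [-1.15  0.2   0.08] 0.0358
-141.8 45.42 [0.4493 0.0887 0.175 ] ang -145.9 [ 0.4  -0.29  0.05] 0.0359
mill_middle 0.85 309 199 [0.5047 0.1267 0.079 ]
side_handle 0.87 285 147 [0.4437 0.0792 0.059 ]
mat_top 0.53 42 150 [ 0.5301 -0.4668  0.004 ]
mat extents [0.44652304 0.06095947 0.004     ] [0.58370968 0.21014513 0.004     ]
334 (array([0.51241116, 0.13107523]), np.float64(0.0004039646978722747))
170 (array([0.51251271, 0.13052284]), np.float64(0.0008944674721478166))
knob 501 [0.45135567 0.08572428 0.20994312]
handle 262 -143.5065237792881 -143.0686144344979 2.611941696937362
time 47.8667
```

View pics/w7.png

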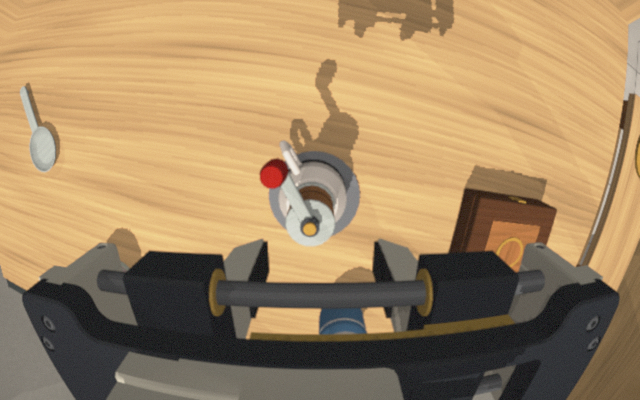

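```bash
python3 -c "
from plant import r
print(r.finish_job())"
```

```text
the job is handed in; nothing more can be done
None
```

The mill stands upright on the mat and the red knob is over the white side handle. I handed the job in at about 48 s of the 69 s allowed.

- **Placing:** I set the mill down on the mat centre with a slow, force-checked lowering and let go. The crank kept the same angle to the mill.
- **Turning:** I led the gripped knob clockwise for about 477°. Seen from the handle, the crank had then passed one full turn but stood about 38° short of the handle. I let go, looked, and pushed the knob the last 38° with a nearly force-free finger.
- **Last checks:** By depth, the knob points at -143.3° and the handle at -142.6° to -143.5°. The whole foot is on the mat, about 10 mm off its centre where 23 mm is allowed. The robot was clear of everything.

**What went less well:** While I led the gripped knob round, the mill did not stay put. It turned about 35° clockwise and slid about 10 mm, with horizontal forces up to about 6 N. The knob had also slipped a few mm in the fingers. The final push left the mill where it was.

I did not measure the caddy, lanterns, spoon rest and box again at the end. The fingers came below their tops only right at the mill.

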